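# Nudge a hinge plate onto the locating pins of a welding fixture

## Task

The drilled plate lies on the raised loading ledge of the welding fixture. Nudge it sideways with the fingertips, off the ledge and over the two locating pins, until both holes drop over the pins and the plate lies flat on the fixture's bed. Do not lift it, do not touch the freshly welded lug standing on it, and leave the other things where they are.

Things in the scene. Friction and masses are not known exactly. Their poses are not given: they have to be found in the camera images.
- fixture: Fixed flat welding fixture of dark mill-scale steel. Origin at table height under the midpoint between the two pins; x = direction in which the plate must go (from the ledge to the pins), y = along the line of the pins, z up. Its bed spans x -155 to +95 mm, y -100 to +100 mm, top 16 mm above the table.
- ledge_end (a point): Middle of the upper edge of the loading ledge's pin-side end. The ledge is a plain bar on the bed, fixture x -155 to -49 mm, y -30 to +30 mm, its top 13 mm above the bed (29 mm above the table). When the plate is seated, this end stands 3 mm behind the plate's rear edge.
- pin_left (a point): Top of the locating pin on the +y side of the fixture (x 0, y +60 mm). The pins are brass, 10 mm in diameter and 12 mm high above the bed (28 mm above the table, 1 mm lower than the ledge), straight for the first 6 mm, then a conical nose that narrows to a 4 mm flat tip.
- pin_right (a point): Top of the other, identical locating pin (fixture x 0, y -60 mm).
- plate: Loose metal hinge plate, about 0.7 kg, 100 mm (x) by 160 mm (y), 6 mm thick; origin at the middle of its underside, z up. It starts flat on the ledge with its origin 70 to 90 mm behind the pins, turned up to 0.2 rad off the fixture's axes; its sides overhang the ledge. Seated, its origin is at fixture x +4, y 0, 16 mm above the table, its axes along the fixture's.
- rear_edge (a point): Middle of the plate's straight rear edge face (plate x -50 mm, half-way up). The two sides (y +-80 mm) are straight too; the front edge (x +50 mm) has a notch 50 mm wide, 16 mm deep. The centre of mass lies 9 mm behind the plate's origin. Pushed level along the ledge the plate does not tip: its front runs out over the pins before the balance point leaves the ledge.
- hole_left (a point): Lower mouth of the round 14 mm through hole on the plate's +y side (plate x -4, y +60 mm), which goes over pin_left with 2 mm of play all round.
- hole_right (a point): Lower mouth of the other 14 mm hole (plate x -4, y -60 mm), which goes over pin_right.
- lug: Upright lug welded on top of the plate; not to be touched. 60 mm wide (y), 12 mm thick (x), 35 mm high, origin at the middle of its foot (plate x -32, y 0 mm, on the plate's top face).
- nut: Loose hex nut, 22 mm across, 12 mm high, on the front of the fixture's bed; origin at its underside. Bystander: leave it alone.
- wrench: Flat wrench, 180 mm long, 8 mm high, lying on the table beside the fixture's +y side; origin at the middle of its underside. Bystander: leave it alone.
- square_bar: Square steel bar 200 x 10 x 10 mm lying on the table beside the fixture's -y side; origin at the middle of its underside. Bystander: leave it alone.
- tape: Tape measure, 70 x 35 x 62 mm; origin at the underside. Bystander: leave it alone.
- hammer: Hammer lying down, 280 mm long; origin at the underside. Bystander: leave it alone.
- flat_bar: Short flat bar with two holes, 140 x 50 x 6 mm; origin at the underside. Bystander: leave it alone.
- disc: Round steel plate 140 mm across with an upright tab, 43 mm high; origin at the underside. Bystander: leave it alone.
- jar: Closed jar, 68 mm across, 85 mm high; origin at the underside. Bystander: leave it alone.
There are look-alikes about, which are no part of the job. Leave any purple or yellow look-alike of the plate alone.

How it is judged:
At the end, for the whole second after the job is handed in: Each hole is within 3.5 mm of its pin's axis, the plate lies flat (tilt under 0.025 rad) on the bed (underside less than 2 mm above it) and is at rest (horizontal distance between hole_left and pin_left below 0.0035 m and horizontal distance between hole_right and pin_right below 0.0035 m and z of plate in the frame of fixture below 0.018 m and angle between plate's own z axis and vertical below 0.025 rad and linear speed of plate below 0.01 m/s); the robot touches nothing.
It fails at once if the plate is lifted (its middle more than 20 mm above its height on the ledge) or tipped up (over 0.4 rad) (z of plate in the frame of fixture above 0.049 m or angle between plate's own z axis and vertical above 0.4 rad).
It fails at once if the robot touches the lug (contact force between any of the fingers, the arm and lug above 0.5 N).
It fails at once if a bystander is moved by more than 20 mm (distance of any of nut, wrench, square_bar, tape, hammer, flat_bar, disc, jar from where it was at the start of the episode above 0.02 m).
It also fails if it takes over 58 s, if anything falls off the work surface, if the arm or the gripper's body presses on something with over 40 N, if the wrist force passes 120 N, or if a joint passes its speed limit or range.

## Robot

A 6-joint arm with a two-finger parallel gripper is mounted at the origin on the work surface. World frame = base frame: x ahead of the robot, y to its left, z up, the work surface at z = 0. Lengths are in m, angles in rad, forces in N, time in s.
With the tool pointing down it reaches from about 0.4 to 0.925 m from the base axis. Payload 12.5 kg.
Tool frame: the origin (TCP) lies midway between the tips of the shut fingers; the grasp point (between the pads) lies 19 mm behind it (manip.hold_point_z is the z of the grasp point in the tool frame, in m); z points along the fingers, y is the line along which they close (so a half turn about z gives the same grasp; the last joint's range is limited). The gripper opens to 95 mm and grips with 3 to 60 N. Pads are 20 mm wide; open, the fingers measure 119 mm over their backs; the gripper's body (75 mm by 180 mm) begins 59 mm behind the grasp point.
Start: joints at [-0.106, 0.491, 1.559, -0, 1.092, -0.106], TCP at [0.625, 0, 0.215] pointing down, gripper open.
Joint ranges: [-3.1, 3.1], [-0.84, 2.19], [0.05, 2.79], [-1.13, 4.28], [0.06, 2.93], [-2.69, 2.69]. Speed limits (rad/s): [2.22, 2.22, 2.79, 3.14, 3.14, 3.14].

## Interface

Orientations are given as [roll, pitch, yaw] about the fixed x, y, z axes, in that order (R = Rz(yaw) Ry(pitch) Rx(roll)).
In Python, from plant import manip gives the robot as it stands.
- The arm moves only by the tool play_rows, never from a script. Its argument "commands" is a list that holds one entry, the list of rows, each a list of 6 numbers: the shift along the tool's x, y, z normalised to -1 to 1, where 1 is 0.02 m, then the turn, a rotation vector about the tool's x, y, z normalised to -1 to 1, where 1 is 0.15 rad. A call has 1 to 12 rows; each row shifts and turns the commanded pose from where the row before left it, along the tool's axes as they then stand; what a row does not reach is not made up. A row lasts 1/8 s, in which the tool goes at most 62.5 mm and 10.7 degrees, less where a joint would pass 70% of its speed; a pose out of reach is approached as far as the arm can. A call with a number of a shift or a turn outside -1 to 1 is refused whole. A call with a gripper value outside its range is refused whole. "claw" is the gripper's target within -1 to 1 (fully open at 1, half-way at 0, shut at -1), set as the call begins (left out, the last holds). The fingers move at their own pace and stop on an object; the grip force is fixed at half the most. Time passes only in rows, so rows that do not move let the fingers close. It gives the time, the measured TCP pose, the force, the opening and the grip force at its end, in the units of the state.
- manip.get_obs(): the state, without advancing time (a new reading comes with each control period).
- manip.read_camera(name): name is "scene" or "side" or "wrist"; returns (picture, depth): 480x640x3 uint8, blue, green, red; 480x640 float32, m along the optical axis (not along the pixel's ray), 0 where there is no reading.
- manip.camera_model(name): a dict with "fx", "fy", "cx", "cy" (pixels), "origin" and "rotation" of the camera in the world. Camera axes: x right, y down, z forward; pixel columns grow to the right and rows downward; lengths in m; the calibration is good to about 2 mm. A picture is of the moment at which its call begins: read the wrist's pose just before it. camera_model takes no time and is no camera call; for the wrist camera it gives the pose at the moment of the call.
- manip.job_done(): hands the job in; it is judged then, once.
Trained networks look in the newest picture that a camera, given by its name, has taken for a name from the list of things; names that differ only in an ending like _2 or _b are one class to them, and where a whole thing is asked for, a point or a joint stands for the part that bears it (a point fixed in the world has none). Each returns a list of dicts, best first, with "p" (0 to 1); they miss things now and then, are a little off and sometimes report something else, mostly with a low value. They report only what shows in the picture. A call takes as long as a camera call. They do not tell look-alikes from the thing itself.
- manip.trace(name, camera): "region" (480x640 bool, what is visible of it) and "box" ([left, top, right, bottom] in pixels, round what is visible of it).
The state is a dict: "time": time; "q": joint angles; "dq": joint speeds; "tau": joint torques, N m; "tool_pos": TCP position; "tcp_rot": TCP orientation; "force": force on the tool from outside, world axes, zero at the start; "moment": the same for the moment, N m; "grip_width": finger opening in m; "gripper_force": force on a finger pad.
Only numpy, scipy, OpenCV 4.12 (cv2) and the standard library are available. Lean on these libraries where they do the work, as an engineer would, in place of code of your own. Each camera call takes 0.05 s, during which the arm holds its last target. There are 200 camera calls.

## Working session

There is one attempt and no reset: what is moved stays moved. The work goes in short steps, Python scripts to look and compute and a tool call to move; the robot and the scene stay as the last step left them, time stands still between calls to the robot, and variables do not carry over. Pictures are saved under pics/ and viewed, at most 10 in all, crops included, and the job is handed in when it is done.

Besides the shell and the picture viewer there is one more tool, called as name(argument=value, ...), one argument or row to a line, values as JSON. play_rows: Moves the arm, as the interface text tells. Scaled input: -1 to 1 covers 0.02 m each way for a shift and 0.15 rad each way for a turn. Its arguments: {"type":"object","properties":{"commands":{"type":"array","items":{"type":"array","items":{"type":"array","items":{"type":"number","minimum":-1,"maximum":1}}}},"claw":{"type":"number"}},"required":["commands"]}

```bash
ls; mkdir -p pics; python3 - <<'E'
from plant import manip
import cv2,numpy as np
for c in ["scene","side"]:
    im,d=manip.read_camera(c); cv2.imwrite(f"pics/{c}0.png",im); np.save(f"pics/{c}0.npy",d)
    m=manip.camera_model(c); print(c,m)
    for n in ["plate","fixture","lug","pin_left","hole_left"]:
        for r in manip.trace(n,c)[:3]: print(n,round(r["p"],2),r["box"])
print(manip.get_obs())
E
```

```text
pics
scene {'fx': 558.2402569679352, 'fy': 558.2402569679352, 'cx': 329.8343452830638, 'cy': 233.3678757412445, 'origin': array([1.31009717, 0.8814263 , 0.84870021]), 'rotation': array([-2.15706894, -0.02260141,  2.4448006 ])}
plate 0.96 [320.8, 188.5, 382.5, 219.4]
plate 0.92 [269.3, 233.9, 337.3, 270.0]
plate 0.85 [410.3, 238.0, 472.8, 272.2]
fixture 0.87 [256.7, 236.3, 381.4, 300.0]
fixture 0.63 [269.5, 232.6, 338.6, 274.3]
lug 0.67 [423.3, 252.7, 452.5, 267.6]
lug 0.55 [332.8, 196.9, 352.3, 208.3]
lug 0.53 [356.8, 266.4, 368.8, 276.8]
pin_left 0.61 [259.1, 230.8, 384.1, 297.3]
hole_left 0.85 [271.5, 234.5, 335.4, 273.1]
hole_left 0.71 [407.7, 241.1, 469.7, 270.1]
hole_left 0.66 [319.4, 185.0, 381.5, 222.6]
side {'fx': 471.2734548319788, 'fy': 471.2734548319788, 'cx': 324.21921484013524, 'cy': 236.7027787396712, 'origin': array([ 0.25117491, -0.752948  ,  0.80457879]), 'rotation': array([-2.33222359, -0.01196272, -0.35535063])}
plate 0.91 [319.5, 211.6, 395.3, 264.3]
plate 0.78 [184.1, 201.8, 255.6, 248.6]
plate 0.55 [219.5, 290.5, 297.8, 367.8]
fixture 0.84 [283.7, 192.2, 407.4, 
[... 329 characters left out ...]
, 248.2]
{'time': 0.6, 'q': array([-1.05628665e-01,  4.90863782e-01,  1.55890107e+00,  1.02121060e-05,
        1.09165130e+00, -1.05611822e-01]), 'dq': array([-4.12438242e-04,  5.84467175e-04, -1.28774297e-04,  2.15434843e-03,
        1.23886758e-03, -6.12307207e-06]), 'tau': array([-1.11245437e-03, -6.12211204e+01, -2.58361745e+01,  6.92802086e-02,
        4.44754888e-02,  7.43455371e-05]), 'tool_pos': array([6.25029676e-01, 4.13867990e-06, 2.14683087e-01]), 'tcp_rot': array([3.14141618e+00, 9.59318732e-06, 1.57077478e+00]), 'force': array([0.02313226, 0.41601766, 0.99418273]), 'moment': array([ 0.06175199, -0.02583645,  0.00209862]), 'gripper_force': 0.0, 'grip_width': 0.09521622277719283}
```

View pics/scene0.png

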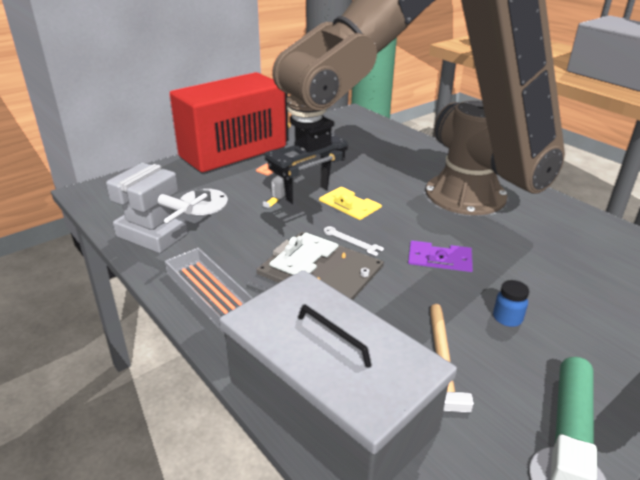

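View pics/side0.png

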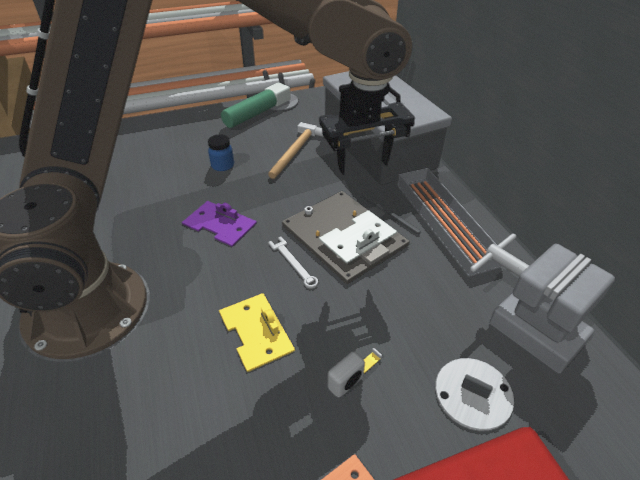

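The white plate (side px ~357,238), on the dark fixture, is the one meant. The yellow (256,332) and purple (220,222) plates on the table are the look-alikes. The brass pins show at side px (318,233) and (354,213), and the nut at (308,211). I'll get rough positions next, then look with the wrist camera.

```bash
cat > h.py <<'E'
from plant import manip
import cv2,numpy as np
from scipy.spatial.transform import Rotation as R
def cam(c): 
    m=manip.camera_model(c); r=np.array(m["rotation"])
    m["R"]=R.from_euler("xyz",r).as_matrix() if r.size==3 else r
    return m
def pz(m,u,v,z):
    d=m["R"]@np.array([(u-m["cx"])/m["fx"],(v-m["cy"])/m["fy"],1]); o=m["origin"]
    return o+d*(z-o[2])/d[2]
def pd(m,d,u,v):
    w=d[int(v),int(u)]
    return m["origin"]+m["R"]@np.array([(u-m["cx"])/m["fx"],(v-m["cy"])/m["fy"],1])*w
def px(m,p):
    q=m["R"].T@(np.array(p)-m["origin"]); return q[0]/q[2]*m["fx"]+m["cx"],q[1]/q[2]*m["fy"]+m["cy"]
E
python3 - <<'E'
from h import *
np.set_printoptions(precision=4,suppress=True)
m=cam("side");d=np.load("pics/side0.npy")
for n,u,v,z in [("pl",318,232,.028),("pr",354,213,.028),("nut",308,211,.028),("c_front+y",283,225,.016),("c_rear+y",348,278,.016),("c_rear-y",408,241,.016),("c_front-y",342,193,.016),("plate a",320,236,.035),("plate b",345,263,.035),("plate c",396,233,.035)]:
    print(n,pz(m,u,v,z),pd(m,d,u,v))
w=cam("wrist");print(w)
E
```

```text
pl [0.535  0.0282 0.028 ] [0.5357 0.0302 0.026 ]
pr [0.6444 0.0637 0.028 ] [0.6443 0.0637 0.0281]
nut [0.5375 0.1099 0.028 ] [0.5374 0.1096 0.0283]
c_front+y [0.466  0.0935 0.016 ] [0.4692 0.1062 0.0041]
c_rear+y [ 0.5514 -0.1231  0.016 ] [ 0.551  -0.1238  0.017 ]
c_rear-y [ 0.7328 -0.0625  0.016 ] [ 0.7299 -0.0667  0.0209]
c_front-y [0.6522 0.1631 0.016 ] [0.6506 0.1595 0.0191]
plate a [0.5322 0.0065 0.035 ] [0.5387 0.0242 0.0171]
plate b [ 0.5549 -0.0947  0.035 ] [ 0.5623 -0.0786  0.0161]
plate c [ 0.707  -0.0449  0.035 ] [ 0.7181 -0.0276  0.0162]
{'fx': 337.9903694293569, 'fy': 337.9903694293569, 'cx': 322.63924540854583, 'cy': 243.39008020003314, 'origin': array([0.6251, 0.0827, 0.3842]), 'rotation': array([ 2.8489, -0.0005,  0.0008]), 'R': array([[ 1.    ,  0.0006,  0.0007],
       [ 0.0008, -0.9575, -0.2885],
       [ 0.0005,  0.2885, -0.9575]])}
```

```bash
python3 - <<'E'
from h import *
np.set_printoptions(precision=4,suppress=True)
im,d=manip.read_camera("wrist"); cv2.imwrite("pics/w0.png",im); np.save("pics/w0.npy",d)
for n in ["plate","fixture","pin_left","pin_right","hole_left","hole_right","lug","ledge_end","rear_edge"]:
    for r in manip.trace(n,"wrist")[:2]:
        ys,xs=np.nonzero(r["region"]); print(n,round(r["p"],2),np.array(r["box"]),xs.mean(),ys.mean(),len(xs))
E
```

```text
plate 0.82 [  2.1   0.  112.2 146.5] 45.1066454436928 69.92379625945085 10052
plate 0.6 [ 32.7 288.9 117.9 315.9] 77.19368723098995 301.9261119081779 1394
fixture 0.98 [166.3  44.2 414.9 315.2] 289.4125938566553 162.77389078498294 29300
pin_left 0.67 [166.7  47.  415.  322. ] 289.72979978853306 162.8777584501518 29319
pin_right 0.88 [166.9  46.6 414.4 321.7] 289.4235325976576 163.1304244804008 29542
hole_left 0.82 [  0.5   1.2 111.  144.1] 44.882936507936506 70.14781746031746 10080
hole_left 0.8 [231.5 171.2 396.2 302. ] 316.8596237337193 238.72680495256472 12438
hole_right 0.9 [ 30.5 287.6 118.2 314.8] 77.14837244511733 301.92354277062833 1321
hole_right 0.84 [230.4 173.4 400.1 300.9] 316.8903000476266 238.87791712970312 12598
lug 0.88 [295.5 252.  355.3 286.5] 324.5397951142632 270.2876280535855 1269
lug 0.85 [ 0.   2.2 65.9 58.5] 29.06918604651163 26.66046511627907 1720
ledge_end 0.6 [165.6  42.6 417.6 322.2] 289.28645249022605 162.61155872853985 29415
rear_edge 0.86 [232.  172.1 399.  298.2] 317.2923872636173 238.84693712623243 12374
rear_edge 0.81 [ 29.2 289.9 116.9 313.6] 76.08400292184076 301.81081081081084 1369
```

View pics/w0.png

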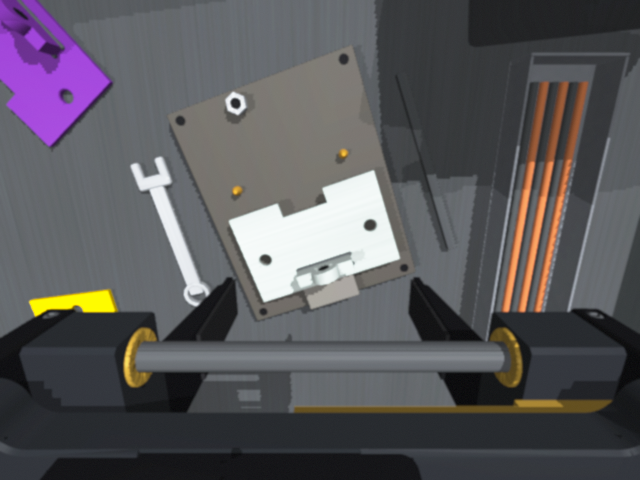

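The wrist view shows the pins at (237,191) and (344,154), and the holes at (265,259) and (370,225). The lug is at (325,270), on the rear side over the ledge's rear end. The plate is clearly the white one. Now sub-pixel measurement.

```bash
cat >> h.py <<'E'
np.set_printoptions(precision=4,suppress=True)
FX=dict(o=None)
def blob(mask,u,v,r):
    s=np.zeros(mask.shape,bool); u0,v0=int(u),int(v); s[v0-r:v0+r+1,u0-r:u0+r+1]=mask[v0-r:v0+r+1,u0-r:u0+r+1]
    ys,xs=np.nonzero(s); return np.array([xs.mean(),ys.mean()]),len(xs)
def subdark(gray,u,v,r,inv=False):
    """intensity-weighted centroid of dark spot"""
    u0,v0=int(round(u)),int(round(v)); w=gray[v0-r:v0+r+1,u0-r:u0+r+1].astype(float)
    hi,lo=np.percentile(w,80),w.min(); k=np.clip((hi-w)/(hi-lo)-.3,0,1)
    y,x=np.mgrid[v0-r:v0+r+1,u0-r:u0+r+1]; return np.array([(k*x).sum(),(k*y).sum()])/k.sum()
def poly(pose,z,m,R_=R):
    c,s=np.cos(pose[2]),np.sin(pose[2])
    P=np.array([[-50,-80],[50,-80],[50,-25],[34,-25],[34,25],[50,25],[50,80],[-50,80]])/1e3
    W=P@np.array([[c,s],[-s,c]])+pose[:2]
    return np.array([px(m,[*w,z]) for w in W])
E
python3 - <<'E'
from h import *
im=cv2.imread("pics/w0.png");d=np.load("pics/w0.npy");m=cam("wrist")
hsv=cv2.cvtColor(im,cv2.COLOR_BGR2HSV)
br=(hsv[...,1]>120)&(hsv[...,0]>8)&(hsv[...,0]<30)
P=[]
for u,v in [(237,191),(344,154)]:
    c,n=blob(br,u,v,8); P.append(pz(m,*c,.024)); print("pin",c,n,P[-1])
g=im.max(2)
H=[]
for u,v in [(265,259),(370,225)]:
    c=subdark(g,u,v,9); H.append(pz(m,*c,.034)); print("hole",c,H[-1], pd(m,d,u+10,v))
P=np.array(P)[:,:2];H=np.array(H)[:,:2]
print(np.linalg.norm(P[0]-P[1]),np.linalg.norm(H[0]-H[1]))
def yaw(A): e=A[0]-A[1]; return np.arctan2(-e[0],e[1])
fy=yaw(P); hy=yaw(H); fo=P.mean(0)
hx=np.array([np.cos(hy),np.sin(hy)]); po=H.mean(0)+.004*hx
print("fix",fo,fy,"plate",po,hy)
F=np.array([[np.cos(fy),np.sin(fy)],[-np.sin(fy),np.cos(fy)]])
print("plate in fixture",F@(po-fo),hy-fy)
# corners
for c in poly([*po,hy],.035,m): print("proj",c)
Bc=np.array([[-155,-100],[95,-100],[95,100],[-155,100],[-155,-30],[-155,30]])/1e3
for b,z in zip(Bc,[.016]*4+[.029]*2): print("bed",px(m,[*(fo+F.T@b),z]))
for n in range(2): print("pin px",px(m,[*P[n],.028]))
E
```

```text
pin [236.6892 190.3784] 74 [0.534 0.033 0.024]
pin [342.8841 153.3623] 69 [0.6462 0.0711 0.024 ]
hole [265.3308 259.0603] [ 0.5625 -0.0408  0.034 ] [ 0.5732 -0.0405  0.0346]
hole [369.6932 224.6765] [ 0.6754 -0.002   0.034 ] [ 0.6864 -0.0023  0.0341]
0.1184805233932043 0.1194500952679233
fix [0.5901 0.052 ] 1.8983438553836374 plate [ 0.6177 -0.0176] 1.9019549604192303
plate in fixture [-0.0748 -0.0037] 0.003611105035592921
proj [399.648  257.7731]
proj [373.7511 169.4773]
proj [322.3736 187.1991]
proj [327.3652 201.8218]
proj [282.4481 217.1015]
proj [276.9651 202.8621]
proj [228.3842 219.6192]
proj [263.6021 300.9292]
bed (np.float64(416.19483876479677), np.float64(271.6009444838312))
bed (np.float64(352.64879607728665), np.float64(42.645635793614446))
bed (np.float64(165.2948084750554), np.float64(113.69236208182892))
bed (np.float64(257.0091567125956), np.float64(320.6680763826737))
bed (np.float64(359.9787325322961), np.float64(294.0204423657165))
bed (np.float64(310.72180180040283), np.float64(309.13185139478696))
pin px (np.float64(235.7647087520769), np.float64(190.90469650528493))
pin px (np.float64(343.1109778809031), np.float64(153.4937680186859))
```

play_rows(
  commands=[
    [[-0.86,0.16,0,0,0,0],[-0.86,0.16,0,0,0,0],[-0.86,0.16,0,0,0,0],[-0.86,0.16,0,0,0,0],[-0.86,0.16,0,0,0,0],[0,0,0,0,0,-0.73],[0,0,0,0,0,-0.73],[0,0,0,0,0,-0.73],[0,0,0,0,0,0]],
  ],
  claw=1,
)

```text
time: 2.22
tool_pos: [0.6411, -0.0866, 0.2146]
tcp_rot: [3.142, 0.0, 1.898]
force: [0.3, 0.7, -0.2]
grip_width: 0.0952
gripper_force: 0.0
```

```bash
cat >> h.py <<'E'
def yaw(A): e=A[0]-A[1]; return np.arctan2(-e[0],e[1])
def rot(a): return np.array([[np.cos(a),-np.sin(a)],[np.sin(a),np.cos(a)]])
def measure(tag,po,hy,fo=np.array([.5901,.052]),fy=1.898,z=.035,zp=.024,r=9):
    m=cam("wrist"); im,d=manip.read_camera("wrist"); cv2.imwrite(f"pics/{tag}.png",im); np.save(f"pics/{tag}.npy",d)
    hsv=cv2.cvtColor(im,cv2.COLOR_BGR2HSV); br=(hsv[...,1]>120)&(hsv[...,0]>8)&(hsv[...,0]<30)
    P=[];H=[]
    for s in (1,-1):
        u,v=px(m,[*(fo+rot(fy)@[0,s*.06]),zp])
        try: c,n=blob(br,u,v,12); P.append(pz(m,*c,zp)[:2]); print("pin",c,n,P[-1])
        except Exception as e: print("pin fail",u,v,e)
        u,v=px(m,[*(po+rot(hy)@[-.004,s*.06]),z])
        c=subdark(im.max(2),u,v,r); c=subdark(im.max(2),*c,r); H.append(pz(m,*c,z-.001)[:2]); print("hole guess",np.round([u,v]),"got",c)
    if len(P)==2: P=np.array(P); fo,fy=P.mean(0),yaw(P); print("pins",fo,fy,np.linalg.norm(P[0]-P[1]))
    H=np.array(H); hy=yaw(H); po=H.mean(0)+rot(hy)@[.004,0]
    print("plate",po,hy,np.linalg.norm(H[0]-H[1]),"rel",rot(fy).T@(po-fo)*1e3,hy-fy)
    o=manip.get_obs(); t=np.array(o["tool_pos"])
    print("tcp in plate mm",rot(hy).T@(t[:2]-po)*1e3,"z",t[2],"yaw err",o["tcp_rot"][2]-hy,"F",o["force"])
E
python3 -c "
from h import *
measure('w1',np.array([.6177,-.0176]),1.902)"
```

```text
pin [256.3298  72.266 ] 94 [0.5338 0.0318]
hole guess [262. 156.] got [262.1796 156.423 ]
pin [378.8242  72.1868] 91 [0.6457 0.07  ]
hole guess [382. 156.] got [381.2858 155.8445]
pins [0.5898 0.0509] 1.8997036075029934 0.11828594937732458
plate [ 0.6174 -0.018 ] 1.9037729550561568 0.11958736707313922 rel [-74.1167  -3.8981] 0.00406934755316346
tcp in plate mm [-72.4063  -0.0152] z 0.21462432584581087 yaw err -0.007061244582610593 F [-1.0197  0.7534 -0.4176]
```

View pics/w1.png

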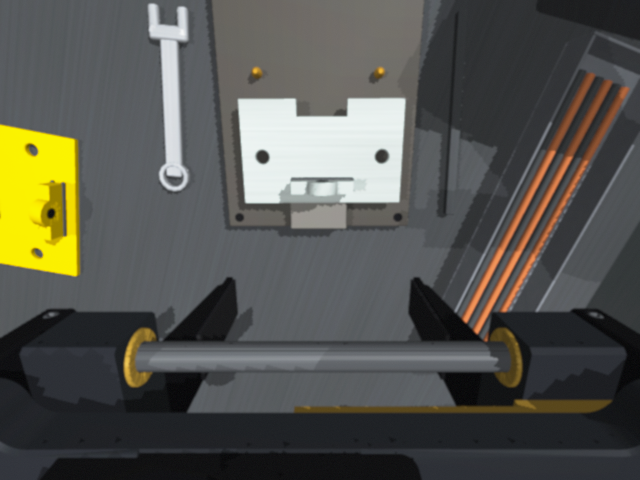

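The wrist picture shows pins at (256,72) and (379,72), holes at (262,156) and (381,156), and the lug at (322,187). It agrees with the first measurement. I'll descend behind the rear edge with the fingers open, straddling the ledge and lug.

play_rows(
  commands=[
    [[0,0,0.95,0,0,-0.04],[0,0,0.95,0,0,0],[0,0,0.95,0,0,0],[0,0,0.95,0,0,0],[0,0,0.95,0,0,0],[0,0,0.95,0,0,0],[0,0,0.95,0,0,0],[0,0,0.95,0,0,0],[0,0,0.95,0,0,0],[0,0,0.95,0,0,0],[0,0,0,0,0,0]],
  ],
)

```text
time: 3.65
tool_pos: [0.6403, -0.0858, 0.0229]
tcp_rot: [-3.139, -0.001, 1.905]
force: [0.6, 1.0, 0.1]
grip_width: 0.095
gripper_force: 0.0
```

```bash
python3 -c "
from h import *
measure('w2',np.array([.6174,-.018]),1.9037)"
```

```text
pin [nan nan] 0 [nan nan]
hole guess [192. 175.] got [195.3481 173.0176]
pin [nan nan] 0 [nan nan]
hole guess [454. 176.] got [445.182  176.5013]
pins [nan nan] nan nan
plate [ 0.6163 -0.0181] 1.892441365134197 0.11538393359803888 rel [nan nan] nan
tcp in plate mm [-72.1931  -1.861 ] z 0.024030304428596872 yaw err 0.01283322723025182 F [ 0.1703 -0.4251  0.965 ]h.py:20: RuntimeWarning: Mean of empty slice.
  ys,xs=np.nonzero(s); return np.array([xs.mean(),ys.mean()]),len(xs)
  ret = ret.dtype.type(ret / rcount)
```

View pics/w2.png

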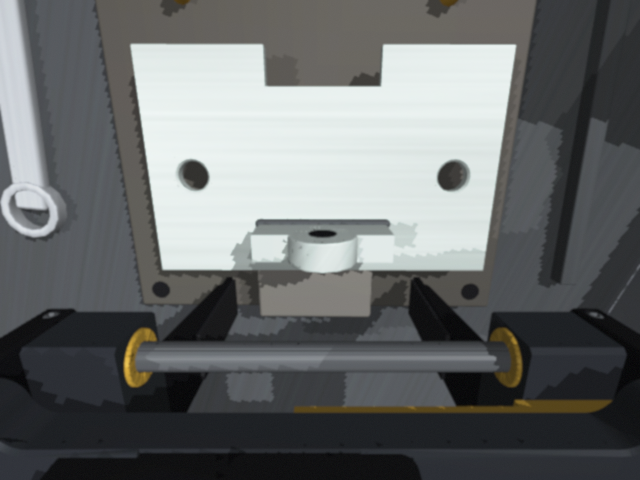

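The holes are at (193,174) and (454,175), matching the prediction. The fingers straddle the lug and ledge with clearance, and the pins are at the top edge of the picture (182,2), (448,2). I'll start the stable two-finger push, angled slightly toward +y.

play_rows(
  commands=[
    [[0.2,0,0,0,0,0],[0.2,0,0,0,0,0],[0.2,-0.01,0,0,0,0],[0.2,-0.01,0,0,0,0],[0.2,-0.01,0,0,0,0],[0.2,-0.01,0,0,0,0],[0.2,-0.01,0,0,0,0],[0.2,-0.01,0,0,0,0],[0.15,-0.01,0,0,0,0],[0,0,0,0,0,0]],
  ],
)

```text
time: 4.95
tool_pos: [0.6286, -0.0533, 0.0251]
tcp_rot: [3.141, 0.001, 1.905]
force: [2.0, -2.8, 1.9]
grip_width: 0.0949
gripper_force: 1.6
```

```bash
python3 -c "
from h import *
t=manip.get_obs()['tool_pos'][:2]
measure('w3',t+rot(1.903)@[.060,0],1.9037,r=20)"
```

```text
pin [186.7843  65.6863] 51 [0.5327 0.0357]
hole guess [195. 200.] got [196.004  192.6303]
pin [446.2667  66.5333] 15 [0.6443 0.0743]
hole guess [448. 200.] got [446.0498 193.1822]
pins [0.5885 0.055 ] 1.9034359230385802 0.11811027594601549
plate [0.6076 0.0064] 1.903759424907087 0.11876675230869062 rel [-52.223   -2.1524] 0.00032350186850682583
tcp in plate mm [-63.2249  -0.2265] z 0.024982975987454418 yaw err 0.0016027917614278575 F [ 0.9861 -2.4369  2.2796]
```

View pics/w3.png

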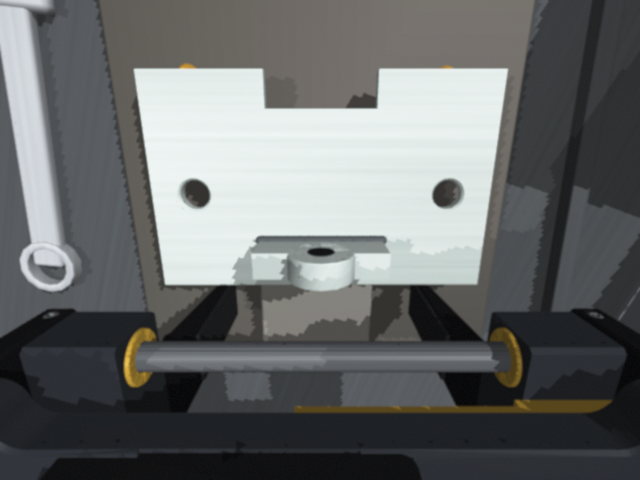

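Both pins now peek out at the plate's front edge, (187,66) and (446,66), and the plate is straight. Its x is about -48 mm and its y about -2.5 mm. I'll lower the tips slightly and keep pushing.

play_rows(
  commands=[
    [[0,0,0.1,0,0,0],[0,0,0.1,0,0,0],[0.2,-0.02,0,0,0,0],[0.2,-0.02,0,0,0,0],[0.2,-0.02,0,0,0,0],[0.2,-0.02,0,0,0,0],[0.2,-0.02,0,0,0,0],[0.2,-0.02,0,0,0,0],[0.2,0,0,0,0,0],[0,0,0,0,0,0]],
  ],
)

```text
time: 6.25
tool_pos: [0.6163, -0.0271, 0.0205]
tcp_rot: [-3.141, -0.001, 1.905]
force: [0.4, 0.0, 0.3]
grip_width: 0.0954
gripper_force: 0.2
```

```bash
python3 -c "
from h import *
t=manip.get_obs()['tool_pos'][:2]
measure('w4',t+rot(1.903)@[.0625,0],1.9037,r=20)
po=t+rot(1.903)@[.0625,0]
" 2>/dev/null
```

```text
pin [nan nan] 0 [nan nan]
hole guess [191. 196.] got [194.18   193.5408]
pin [nan nan] 0 [nan nan]
hole guess [452. 197.] got [450.3666 194.247 ]
pins [nan nan] nan nan
plate [0.5959 0.0329] 1.9035404129562639 0.11838001668314424 rel [nan nan] nan
tcp in plate mm [-63.4567   0.3576] z 0.020424797094153638 yaw err 0.0018764803519628614 F [ 0.347  -0.3292  0.3035]
```

View pics/w4.png

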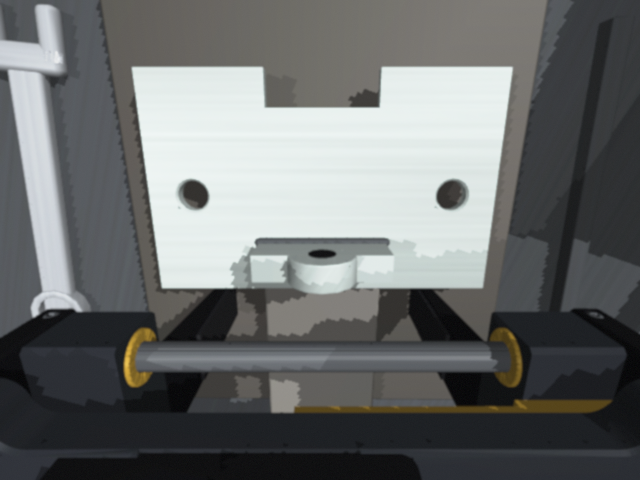

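The plate is straight and centred: the ledge spans px 263-380 and the plate 161-484, both centred at about 322. By measurement x ≈ -19 mm and y ≈ 0, so 23 mm remain. I'll push most of that, then go slowly.

play_rows(
  commands=[
    [[0.2,0,0,0,0,0],[0.2,0,0,0,0,0],[0.2,0,0,0,0,0],[0.2,0,0,0,0,0],[0.1,0,0,0,0,0],[0.1,0,0,0,0,0],[0,0,0,0,0,0]],
  ],
)

```text
time: 7.18
tool_pos: [0.6101, -0.0085, 0.0208]
tcp_rot: [3.142, -0.0, 1.905]
force: [-0.9, -0.4, 0.5]
grip_width: 0.0949
gripper_force: 0.0
```

```bash
cat > c.py <<'E'
from h import *
import sys
m=cam("wrist"); im,d=manip.read_camera("wrist"); cv2.imwrite(f"pics/{sys.argv[1]}.png",im)
o=manip.get_obs(); t=np.array(o["tool_pos"]); fo=np.array([.5898,.0509]);fy=1.8997
print("tcp fix",rot(fy).T@(t[:2]-fo)*1e3,t[2],o["tcp_rot"][2]-fy,o["force"])
po=t[:2]+rot(fy)@[.0625,0]
for x,y in [(45,60),(45,-60),(20,0),(-15,60),(-15,-60),(-40,60),(-40,-60)]:
    u,v=px(m,[*(po+rot(fy)@[x/1e3,y/1e3]),.033]); w=pd(m,d,u,v); print((x,y),"z mm",w[2]*1e3)
H=[]
for s in (60,-60):
    u,v=px(m,[*(po+rot(fy)@[-.004,s/1e3]),.031]); c=subdark(im.max(2),u,v,20); c=subdark(im.max(2),*c,20); H.append(c)
    for z in (.022,.034): print("hole",c,"z",z,"fix",rot(fy).T@(pz(m,*c,z)[:2]-fo)*1e3)
E
python3 c.py w5
```

```text
tcp fix [-62.8181   0.0035] 0.02075442134579442 0.0055326126638413076 [-0.0684  0.2247  0.2415]
(45, 60) z mm 22.799586022059366
(45, -60) z mm 22.528881949091804
(20, 0) z mm 21.17451306165069
(-15, 60) z mm 20.886944255238237
(-15, -60) z mm 21.120219200811224
(-40, 60) z mm 22.44741382864099
(-40, -60) z mm 16.482846792877147
hole [203.4968 181.0083] z 0.022 fix [ 0.8504 58.5554]
hole [203.4968 181.0083] z 0.034 fix [ 2.2012 54.3809]
hole [444.2942 176.4526] z 0.022 fix [  3.8109 -59.8687]
hole [444.2942 176.4526] z 0.034 fix [  4.9507 -55.6024]
```

View pics/w5.png

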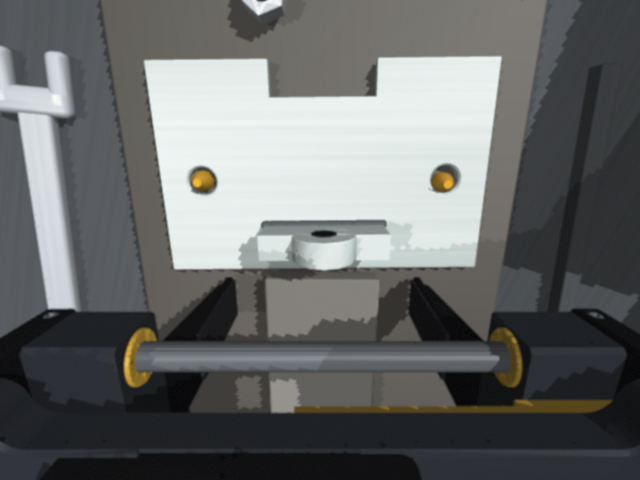

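The plate has dropped onto the bed. Both brass pins show through the holes at (203,181) and (445,180), and the plate top is at about 22 mm. I'll back off, rise and check from above.

play_rows(
  commands=[
    [[-0.4,0,0,0,0,0],[-0.5,0,0,0,0,0],[0,0,-0.8,0,0,0],[0,0,-0.9,0,0,0],[0,0,-0.9,0,0,0],[0,0,-0.9,0,0,0],[0,0,-0.9,0,0,0],[0,0,-0.9,0,0,0],[0,0,-0.9,0,0,0],[0,0,0,0,0,0]],
  ],
)

```text
time: 8.48
tool_pos: [0.6166, -0.0259, 0.1462]
tcp_rot: [3.139, 0.001, 1.905]
force: [-0.2, 0.3, 0.2]
grip_width: 0.0953
gripper_force: 0.0
```

```bash
python3 - <<'E'
from h import *
m=cam("wrist"); im,d=manip.read_camera("wrist"); fo=np.array([.5898,.0509]);fy=1.8997
crop=cv2.resize(im[60:330,180:480],None,fx=2,fy=2,interpolation=cv2.INTER_CUBIC);cv2.imwrite("pics/w6.png",crop)
A=[];b=[]
for x in np.linspace(-8,45,12):
  for y in list(range(-74,-66,2))+list(range(-50,-36,2))+list(range(36,50,2))+list(range(66,74,2)):
    w=pd(m,d,*px(m,[*(fo+rot(fy)@[x/1e3,y/1e3]),.022])); A.append([x,y,1]);b.append(w[2]*1e3)
s=np.linalg.lstsq(np.array(A),np.array(b),rcond=None)[0]; print("slopes, z",s,np.std(np.array(A)@s-b)); print(manip.get_obs()["tool_pos"])
E
```

```text
slopes, z [ 0.0012 -0.0012 21.5865] 0.7186568207743849
[ 0.6162 -0.0258  0.1451]
```

View pics/w6.png

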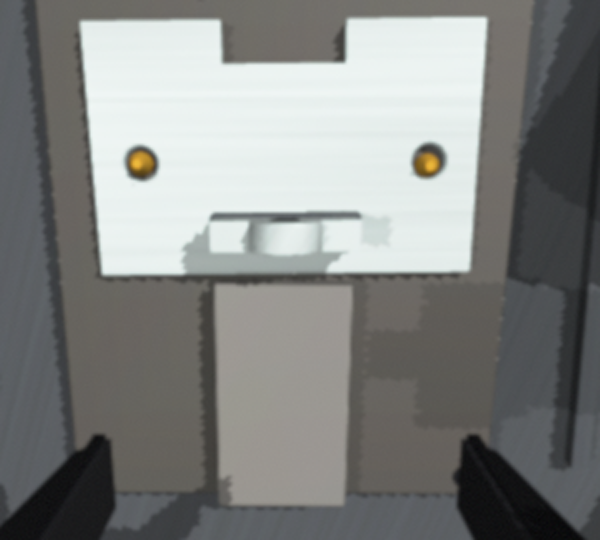

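The plate lies flat: slopes are about 0.001 and its top is at 21.6 mm against 22 expected. Both pins stand in their holes, at crop px (141,163) and (429,161), the plate is clear of the ledge, and the gripper is free. Handing in.

```bash
python3 -c "
from plant import manip
print(manip.job_done())"
```

```text
the job is handed in; nothing more can be done
None
```

The plate is seated flat on the fixture's bed with both holes over their pins, the gripper is clear of everything, and the job is handed in; the hand-in call returned no verdict.

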